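# Set out the sample bowls at the farm stand

### The job

Set out the stand's samples: pick the four round pieces of produce from among the long squashes and put each in the middle of its own bowl, the tomato in the red one, the orange in the orange one, the lemon in the yellow one and the onion in the blue one. Set each down gently, the same way up as it lies now, without dropping it, and leave the two long squashes where they are.

Things in the scene. Friction and masses are not known exactly. Their poses are not given: they have to be found in the camera images.
- tomato: bright red tomato with a green star of leaves on top, 67 mm across and 68 mm high, stem up, about 0.13 kg; round, so any grasp direction does. Origin: centre of its underside, z up as it stands.
- orange: orange fruit, a smooth orange-coloured ball 60 mm across and 57 mm high, about 0.09 kg; any grasp direction does. Origin: centre of its underside, z up as it stands.
- lemon: yellow lemon lying on its side, 78 mm long (along its x), 54 mm wide (along its y), 53 mm high, about 0.10 kg; grasp it across its width. Origin: centre of its underside, z up as it stands.
- onion: light brown onion with a dry pointed tip on top, 63 mm across and 68 mm high (widest about 27 mm up), about 0.09 kg; any grasp direction does. Origin: centre of its underside, z up as it stands.
- red_bowl: Red shallow round bowl, 97 mm across the rim (99 mm with the rolled edge) and 22 mm high; weighted, it does not move. Origin: centre of its underside on the table, z up. Inside: a flat floor 5 mm above the table, about 61 mm across, then a wall flaring outward to the rim (about 90 mm inside)
- orange_bowl: Orange shallow round bowl, 97 mm across the rim (99 mm with the rolled edge) and 22 mm high; weighted, it does not move. Origin: centre of its underside on the table, z up. Inside: a flat floor 5 mm above the table, about 61 mm across, then a wall flaring outward to the rim (about 90 mm inside)
- yellow_bowl: Yellow shallow round bowl, 97 mm across the rim (99 mm with the rolled edge) and 22 mm high; weighted, it does not move. Origin: centre of its underside on the table, z up. Inside: a flat floor 5 mm above the table, about 61 mm across, then a wall flaring outward to the rim (about 90 mm inside)
- blue_bowl: Blue shallow round bowl, 97 mm across the rim (99 mm with the rolled edge) and 22 mm high; weighted, it does not move. Origin: centre of its underside on the table, z up. Inside: a flat floor 5 mm above the table, about 61 mm across, then a wall flaring outward to the rim (about 90 mm inside)
- striped_squash: bystander: long squash striped pale yellow and green, 198 mm long (along its y), 58 mm wide, 52 mm high, loose, lying in the middle of the work beside the green one, pointing roughly away from the robot. Leave it. Origin: centre of its underside, z up
- green_squash: bystander: long dark green squash, 183 mm long (along its y), 56 mm wide, 42 mm high, loose, lying in the middle of the work beside the striped one, pointing roughly away from the robot. Leave it. Origin: centre of its underside, z up

How it is judged:
By the outcome, as a careful person would: the job done as asked, in the order asked, and still so for the second after the job is handed in, with the robot touching nothing.
It also fails if it takes over 99 s, if anything falls off the work surface, if the arm or the gripper's body presses on something with over 40 N, if the wrist force passes 120 N, or if a joint passes its speed limit or range.

### The arm

A 7-joint arm with a two-finger parallel gripper is mounted at the origin on the work surface; the furniture and walls round the work are solid. World frame = base frame: x ahead of the robot, y to its left, z up, the work surface at z = 0. Lengths are in m, angles in degrees, forces in N, time in s.
With the tool pointing down it reaches from about 0.425 to 0.875 m from the base axis. Payload 4.7 kg.
Tool frame: the origin (TCP) lies between the finger pads; the fingertips stand 19 mm ahead of it and the grasp point (between the pads) is the TCP; x points along the fingers, z is the direction in which the jaws open and shut, and the axes are right-handed (so a half turn about x gives the same grasp; the last joint's range is limited). The gripper opens to 87 mm and grips with 3 to 60 N. Pads are 19 mm wide; open, the fingers measure 117 mm over their backs; the gripper's body (75 mm by 190 mm) begins 51 mm behind the grasp point.
Start: joints at [-69.265, 18.392, -4.016, 83.108, 1.295, 78.541, -3.26], TCP at [0.222, 0.611, 0.204] pointing down, gripper open.
Joint ranges: [-163.93, 163.93], [-17.29, 119.83], [-79.2, 71.16], [3.27, 140.29], [-89.18, 269.18], [5.43, 117.66], [-154.24, 154.24]. Speed limits (degrees/s): [147.25, 147.25, 180, 180, 180, 180, 180].

### API

Orientations are given as [roll, pitch, yaw] about the fixed x, y, z axes, in that order (R = Rz(yaw) Ry(pitch) Rx(roll)).
In Python, from cell import monitor, read_camera, camera_model, env, regions_of gives the robot as it stands. The module is installed in compiled form; this text tells all that it offers.
- The arm moves only by the tool step_arm, never from a script. Its argument "deltas" is a list of rows, each a list of 5 numbers: the gripper's target within -1 to 1 (fully open at 1, half-way at 0, shut at -1), then the shift along the tool's x, y, z in m, then the turn about the tool's x in degrees. A call has 1 to 12 rows; each row is the pose to reach, as a shift and turn from the pose commanded when the call began, along the tool's axes at that moment; what a row does not reach only later rows make up. A row lasts 1/8 s, in which the tool goes at most 62.5 mm and 10.7 degrees, less where a joint would pass 70% of its speed; a pose out of reach is approached as far as the arm can. A call with a gripper value outside its range is refused whole. The fingers move at their own pace and stop on an object; "newtons" is the grip in N (left out, the last holds). Time passes only in rows, so rows that repeat a pose let the fingers close. It gives the time, the measured TCP pose, the force and the opening at its end, in the units of the state.
- monitor.get_obs(): the state, without advancing time (a new reading comes with each control period).
- read_camera(name): name is "side" or "top"; returns (picture, depth): 420x560x3 uint8, red, green, blue; 420x560 float32, m along the optical axis (not along the pixel's ray), 0 where there is no reading.
- camera_model(name): a dict with "fx", "fy", "cx", "cy" (pixels), "xyz" and "attitude" of the camera in the world. Camera axes: x right, y down, z forward; pixel columns grow to the right and rows downward; lengths in m; the calibration is good to about 2 mm. A picture is of the moment at which its call begins. camera_model takes no time and is no camera call.
- env.sign_off(): hands the job in, once; it reports no verdict.
Trained networks look in the newest picture that a camera, given by its name, has taken for a name from the list of things; names that differ only in an ending like _2 or _b are one class to them, and where a whole thing is asked for, a point or a joint stands for the part that bears it (a point fixed in the world has none). Each returns a list of dicts, best first, with "p" (0 to 1); they miss things now and then, are a little off and sometimes report something else, mostly with a low value. They report only what shows in the picture. A call takes as long as a camera call.
- regions_of(camera, thing): "pixels" (420x560 bool, what is visible of it) and "pixel" ([column, row] in pixels, amid what is visible of it).
The state is a dict: "time_s": time; "qpos": joint angles; "joint_velocities": joint speeds; "effort": joint torques, N m; "tool_pos": TCP position; "tool_rot": TCP orientation; "force": force on the tool from outside, world axes, zero at the start; "wrist_torque": the same for the moment, N m; "grip_width": finger opening in m.
Only numpy, scipy, OpenCV 4.12 (cv2) and the standard library are available. Lean on these libraries where they do the work, as an engineer would, in place of code of your own. Each camera call takes 0.05 s, during which the arm holds its last target. There are 200 camera calls.

## Working session

There is one attempt and no reset: what is moved stays moved. The work goes in short steps, Python scripts to look and compute and a tool call to move; the robot and the scene stay as the last step left them, time stands still between calls to the robot, and variables do not carry over. Pictures are saved under pics/ and viewed, about 12 in all and at most 16, crops included, and the job is handed in when it is done.

Besides the shell and the picture viewer there is one more tool, called after "Emit:" as name([rows], argument=value, ...), one row to a line, values as JSON. step_arm: Moves the arm, as the interface text tells. Its arguments: {"type":"object","properties":{"deltas":{"type":"array"},"newtons":{"type":"number"}},"required":["deltas"]}

```bash
mkdir -p pics; cat > h.py <<'E'
import numpy as np, cv2
from scipy.spatial.transform import Rotation as R
from cell import monitor, read_camera, camera_model, env, regions_of
def cloud(cam,d):
    m=camera_model(cam); v,u=np.indices(d.shape)
    P=np.stack([(u-m["cx"])/m["fx"]*d,(v-m["cy"])/m["fy"]*d,d],-1)
    a=np.array(m["attitude"]); r=R.from_euler('xyz',a,degrees=True) if a.shape==(3,) else R.from_matrix(a)
    return P@r.as_matrix().T+np.array(m["xyz"])
def save(n,im): cv2.imwrite(f"pics/{n}.png",cv2.cvtColor(im,cv2.COLOR_RGB2BGR))
E
python3 - <<'E'
from h import *
print(monitor.get_obs())
for c in("top","side"):
    print(c,camera_model(c)); im,d=read_camera(c); save(c+"0",im)
    if c=="top":
        P=cloud(c,d); np.save("P.npy",P)
        for t in "tomato orange lemon onion red_bowl orange_bowl yellow_bowl blue_bowl striped_squash green_squash".split():
            for r in regions_of(c,t)[:2]:
                m=r["pixels"]&(d>0); Q=P[m]
                if len(Q)<5: print(t,len(Q)); continue
                (cx,cy),(w,h),an=cv2.minAreaRect((Q[:,:2]*1000).astype(np.float32))
                print(t,round(r["p"],2),np.round(r["pixel"]),len(Q),"rect",round(cx),round(cy),round(w),round(h),round(an),"z",np.round(np.percentile(Q[:,2],[2,50,98]),3))
E
```

```text
{'time_s': 0.0, 'qpos': array([-69.26388756,  18.43867315,  -4.01401098,  83.17643743,
         1.2966887 ,  78.54040698,  -3.25890139]), 'joint_velocities': array([-0.08295628, -0.04042238,  0.00471847, -0.00587361,  0.0082133 ,
       -0.07448567,  0.02302174]), 'effort': array([ 1.13507388e-04, -4.91283917e+01, -4.03621774e-01, -3.12523842e+01,
       -6.37484458e-02,  4.39285592e-02,  1.85033882e-04]), 'tool_pos': array([0.22142019, 0.61048774, 0.20325228]), 'tool_rot': array([-175.8690695 ,   89.88952796, -105.79540552]), 'force': array([-0.42817947, -0.85890399, -0.51060493]), 'wrist_torque': array([-0.06176304, -0.0174472 ,  0.00388831]), 'grip_width': 0.08700256397301116}
top {'fx': 420.23425696562487, 'fy': 420.23425696562487, 'cx': 281.5254178505899, 'cy': 211.644442974559, 'xyz': array([0.24889127, 0.00185199, 1.19346982]), 'attitude': array([-1.68515639e+02, -7.15125617e-02, -8.67717169e+01])}
tomato 0.81 [171. 233.] 445 rect 409 316 63 64 26 z [0.032 0.05  0.058]
orange 0.67 [395. 202.] 343 rect 537 -317 64 56 89 z [0.026 0.05  0.058]
lemon 0.59 [223. 236.] 376 rect 415 
[... 255 characters left out ...]
]
red_bowl 0.7 [394. 247.] 989 rect 404 -299 96 99 3 z [0.001 0.01  0.024]
orange_bowl 0.71 [348. 244.] 991 rect 405 -181 100 97 48 z [0.001 0.009 0.024]
yellow_bowl 0.56 [185. 187.] 914 rect 545 302 96 102 15 z [0.    0.009 0.024]
blue_bowl 0.66 [392. 250.] 1045 rect 407 -303 101 106 46 z [-0.002  0.009  0.024]
striped_squash 0.97 [272. 217.] 1104 rect 476 40 194 56 3 z [0.027 0.045 0.054]
green_squash 0.77 [300. 221.] 921 rect 467 -40 181 52 1 z [0.001 0.036 0.044]
side {'fx': 397.6287778401552, 'fy': 397.6287778401552, 'cx': 278.19475416391987, 'cy': 205.11674820395623, 'xyz': array([ 0.1024525 , -0.75125441,  0.35684719]), 'attitude': array([-111.35773257,    1.53177531,  -25.71386308])}
```

View pics/top0.png

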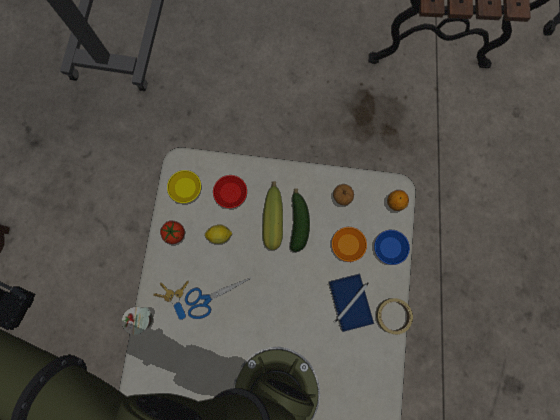

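View pics/side0.png

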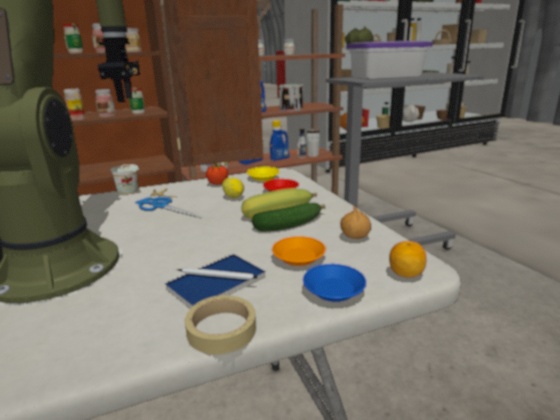

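The top view shows yellow bowl (185,187), red bowl (230,190), tomato (172,232), lemon (218,234), squashes (272/300,218), onion (343,195), orange (398,200), orange bowl (348,244) and blue bowl (391,247). The networks' first picks match the picture. The side view agrees. Next I fit the centres.

```bash
cat > fit.py <<'E'
from h import *
from scipy.optimize import least_squares
P=np.load("P.npy") 
im=cv2.cvtColor(cv2.imread("pics/top0.png"),cv2.COLOR_BGR2RGB)
c=camera_model("top")["xyz"]
px=dict(tomato=(172,232),orange=(398,200),onion=(343,195),lemon=(218,234),red_bowl=(230,190),orange_bowl=(348,244),yellow_bowl=(185,187),blue_bowl=(391,247))
V,U=np.indices(P.shape[:2])
half=dict(tomato=(.0335,.0335,.034),orange=(.03,.03,.0285),onion=(.0315,.0315,.032),lemon=(.039,.027,.0265))
for t,(u,v) in px.items():
    near=np.hypot(U-u,V-v)<26
    if "bowl" in t:
        Q=P[near&(P[...,2]>.016)&(P[...,2]<.03)]; Q=Q[np.hypot(*(Q[:,:2]-np.median(Q[:,:2],0)).T)<.06]
        s=least_squares(lambda p:np.hypot(Q[:,0]-p[0],Q[:,1]-p[1])-p[2],[*Q[:,:2].mean(0),.047],loss="soft_l1",f_scale=.002); print(t,np.round(s.x*1000,1),len(Q))
    else:
        Q=P[near&(P[...,2]>.03)&(P[...,2]<.063)]; a=half[t]
        def f(p):
            D=Q-[p[0],p[1],a[2]]; co,si=np.cos(p[2]),np.sin(p[2])
            return np.sqrt(((D[:,0]*co+D[:,1]*si)/a[0])**2+((D[:,1]*co-D[:,0]*si)/a[1])**2+(D[:,2]/a[2])**2)-1
        for y in ([0.8,2.4] if t=="lemon" else [0]):
            s=least_squares(f,[*Q[:,:2].mean(0),y],loss="soft_l1",f_scale=.05); print(t,np.round(s.x[:2]*1000,1),"yaw",np.round(np.degrees(s.x[2])),"cost",s.cost,len(Q))
        w,E=np.linalg.eigh(np.cov(Q[:,:2].T)); print("  mean",Q[:,:2].mean(0).round(4),"pca yaw",np.degrees(np.arctan2(E[1,1],E[0,1])).round(),np.sqrt(w))
o=monitor.get_obs(); print(R.from_euler('xyz',o["tool_rot"],degrees=True).as_matrix().round(3))
E
python3 fit.py
```

```text
tomato [411.1 318.4] yaw -19976.0 cost 3.032387918758391 443
  mean [0.4077 0.3122] pca yaw -138.0 [0.01617321 0.01635583]
orange [ 538.2 -314. ] yaw 6.0 cost 0.46932132202949345 345
  mean [ 0.5345 -0.3098] pca yaw -138.0 [0.01398014 0.01469134]
onion [ 551. -163.] yaw -20299.0 cost 2.04976923281557 331
  mean [ 0.5428 -0.157 ] pca yaw -156.0 [0.01445649 0.01493162]
lemon [412.3 188.6] yaw 97.0 cost 0.5833311400235023 369
lemon [412.3 188.6] yaw 97.0 cost 0.5833311397899924 369
  mean [0.4106 0.1859] pca yaw 98.0 [0.01272431 0.01768618]
red_bowl [539.  166.4  45.8] 256
orange_bowl [ 406.1 -179.6   45.7] 276
yellow_bowl [545.5 299.5  45.6] 267
blue_bowl [ 404.5 -299.    45.7] 297
[[ 0.    -0.94   0.341]
 [ 0.     0.341  0.94 ]
 [-1.    -0.     0.   ]]
```

Emit:
step_arm([
  [1,0.005,-0.02,-0.015,0],
  [1,0.015,-0.06,-0.045,0],
  [1,0.03,-0.105,-0.08,0],
  [1,0.045,-0.15,-0.115,0],
  [1,0.06,-0.195,-0.15,0],
  [1,0.072,-0.235,-0.18,0],
  [1,0.082,-0.265,-0.202,0],
  [1,0.085,-0.278,-0.212,0],
  [1,0.085,-0.278,-0.212,0],
])

```text
time_s: 1.72
tool_pos: [0.4109, 0.317, 0.1196]
tool_rot: [15.3, 90.0, 85.3]
force: [-0.7, 0.5, -0.3]
grip_width: 0.0872
```

```bash
cat >> h.py <<'E'
def togo(x,y,z):
    o=monitor.get_obs(); M=R.from_euler('xyz',o["tool_rot"],degrees=True).as_matrix()
    print("t",round(o["time_s"],2),"pos",o["tool_pos"].round(4),"jaw az",np.degrees(np.arctan2(M[1,2],M[0,2])).round(1),"w",round(o["grip_width"],4),"F",o["force"].round(1),"togo",(M.T@(np.array([x,y,z])-o["tool_pos"])).round(4))
E
python3 - <<'E'
from h import *
im,d=read_camera("side"); save("s1",im[120:270,60:400].repeat(2,0).repeat(2,1))
togo(.410,.317,.04)
E
```

```text
t 1.77 pos [0.4102 0.3184 0.1198] jaw az 70.1 w 0.087 F [-1.  -0.  -0.1] togo [ 0.0798 -0.0003 -0.0015]
```

View pics/s1.png

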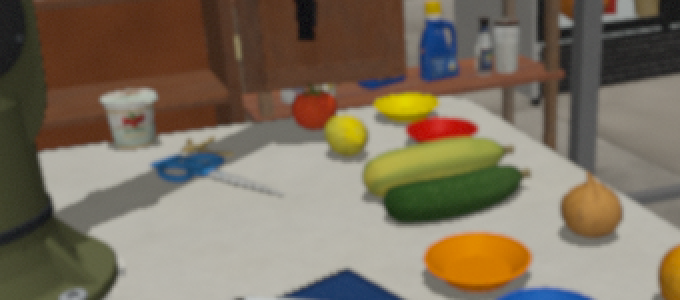

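The gripper (crop 305,15) hangs above the tomato (315,107). Next: descend, close, lift.

Emit:
step_arm([
  [1,0.015,0,0,0],
  [1,0.035,0,0,0],
  [1,0.055,0,0,0],
  [1,0.07,0,0,0],
  [1,0.08,0,0,0],
  [1,0.08,0,0,0],
  [-1,0.08,0,0,0],
  [-1,0.08,0,0,0],
  [-1,0.08,0,0,0],
  [-1,0.08,0,0,0],
  [-1,0.08,0,0,0],
  [-1,0.08,0,0,0],
], newtons=12)

```text
time_s: 3.28
tool_pos: [0.4106, 0.3167, 0.0395]
tool_rot: [172.4, 90.0, -117.5]
force: [-1.2, -1.7, 3.5]
grip_width: 0.0511
```

```bash
python3 - <<'E'
from h import *
togo(.539,.1665,.09)
E
```

```text
t 3.27 pos [0.4106 0.3167 0.0395] jaw az 70.1 w 0.0511 F [-1.2 -1.7  3.5] togo [-0.0505 -0.1719 -0.0975]
```

Emit:
step_arm([
  [-1,0,0,0,0],
  [-1,0,0,0,0],
])

```text
time_s: 3.52
tool_pos: [0.4106, 0.3168, 0.0395]
tool_rot: [176.1, 90.0, -113.8]
force: [-2.1, -2.8, 4.9]
grip_width: 0.051
```

```bash
python3 - <<'E'
from h import *
togo(.539,.1665,.09)
im,d=read_camera("side"); save("s2",cv2.resize(im[120:230,160:300],None,fx=4,fy=4,interpolation=2))
im,d=read_camera("top");P=cloud("top",d); save("t2",cv2.resize(im[180:270,130:260],None,fx=4,fy=4,interpolation=2))
r=regions_of("top","tomato")
print([(x["p"],x["pixel"],x["pixels"].sum(),P[x["pixels"]].mean(0)) for x in r])
E
```

```text
t 3.52 pos [0.4106 0.3168 0.0395] jaw az 70.1 w 0.051 F [-2.1 -2.8  4.9] togo [-0.0505 -0.1719 -0.0975]
[(0.56, [185.5, 188.2], np.int64(881), array([0.54782183, 0.30135618, 0.01371294]))]
```

View pics/s2.png

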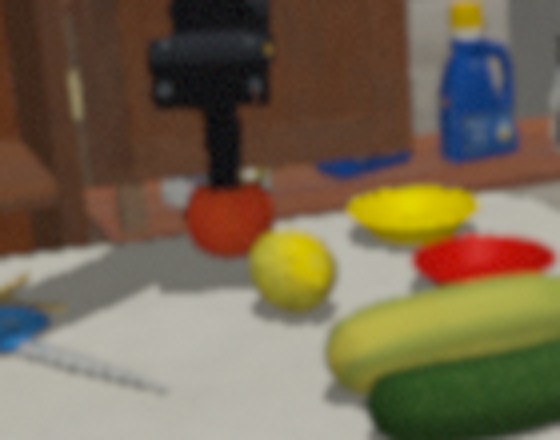

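View pics/t2.png

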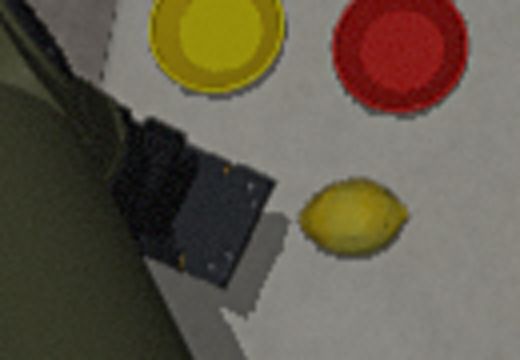

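The side crop shows the finger ending at the tomato's top (222,185) rather than beside it, which agrees with the narrow width. I check with the side depth.

```bash
python3 - <<'E'
from h import *
im,d=read_camera("side"); P=cloud("side",d)
for v in range(135,190,4):
    for u in (215,): print((u,v),im[v,u],P[v,u].round(3))
T=(im[...,0]>120)&(im[...,1]<80)&(P[...,0]<.47)&(P[...,1]>.25)&(P[...,1]<.4)&(d>0); Q=P[T]; Q=Q[Q[:,2]>0.0]
print("tomato",len(Q),np.percentile(Q,[2,50,98],axis=0).round(3))
print(regions_of("side","tomato")[0]["pixel"])
E
```

```text
(215, 135) [23 24 27] [0.389 0.225 0.16 ]
(215, 139) [17 14 18] [0.389 0.23  0.148]
(215, 143) [19 21 19] [0.39  0.234 0.137]
(215, 147) [14 13 16] [0.389 0.233 0.127]
(215, 151) [22 20 20] [0.4   0.277 0.106]
(215, 155) [15 15 16] [0.399 0.278 0.095]
(215, 159) [15 12 17] [0.4   0.281 0.083]
(215, 163) [16 16 19] [0.399 0.282 0.071]
(215, 167) [83 27 15] [0.398 0.284 0.06 ]
(215, 171) [147  47  14] [0.399 0.29  0.047]
(215, 175) [151  51  26] [0.398 0.288 0.036]
(215, 179) [144  48  25] [0.396 0.286 0.025]
(215, 183) [116  55  41] [0.397 0.294 0.011]
(215, 187) [111 111 103] [ 0.396  0.292 -0.001]
tomato 278 [[0.165 0.282 0.015]
 [0.402 0.291 0.037]
 [0.435 0.346 0.051]]
[219.0, 172.5]
```

Side depth puts the fingertips at about z = 0.056–0.06 while the reported TCP implies 0.02, so the true height is about 35 mm above the readout. I open, go 20 mm lower and measure again.

Emit:
step_arm([
  [1,0,0,0,0],
  [1,0,0,0,0],
  [1,0,0,0,0],
  [1,0,0,0,0],
  [1,0,0,0,0],
  [1,0.01,0,0,0],
  [1,0.02,0,0,0],
  [1,0.02,0,0,0],
])

```text
time_s: 4.78
tool_pos: [0.4097, 0.3162, 0.0179]
tool_rot: [153.3, 89.8, -136.7]
force: [0.7, 0.6, -0.4]
grip_width: 0.0872
```

```bash
python3 - <<'E'
from h import *
togo(.539,.1665,.09)
im,d=read_camera("side"); P=cloud("side",d)
for u in (212,218,224):
  print([ (v,im[v,u].tolist(),P[v,u,1:].round(3).tolist()) for v in range(146,194,3)])
save("s3",cv2.resize(im[100:220,150:290],None,fx=4,fy=4,interpolation=2))
E
```

```text
t 4.78 pos [0.4097 0.3162 0.0179] jaw az 70.1 w 0.0872 F [ 0.7  0.6 -0.4] togo [-0.072  -0.1725 -0.0969]
[(146, [19, 19, 19], [0.23, 0.131]), (149, [22, 20, 23], [0.236, 0.122]), (152, [20, 22, 19], [0.235, 0.115]), (155, [17, 18, 19], [0.234, 0.107]), (158, [25, 22, 22], [0.26, 0.092]), (161, [20, 18, 15], [0.261, 0.084]), (164, [20, 14, 18], [0.265, 0.075]), (167, [45, 24, 22], [0.265, 0.066]), (170, [72, 24, 20], [0.269, 0.057]), (173, [82, 31, 23], [0.267, 0.049]), (176, [100, 35, 23], [0.268, 0.04]), (179, [139, 45, 24], [0.294, 0.024]), (182, [120, 51, 37], [0.298, 0.014]), (185, [111, 107, 100], [0.314, -0.001]), (188, [112, 111, 104], [0.284, 0.001]), (191, [113, 111, 105], [0.262, -0.0])]
[(146, [21, 21, 22], [0.224, 0.131]), (149, [15, 17, 16], [0.226, 0.123]), (152, [20, 21, 20], [0.228, 0.114]), (155, [22, 21, 19], [0.227, 0.107]), (158, [24, 27, 25], [0.251, 0.092]), (161, [25, 24, 27], [0.262, 0.081]), (164, [32, 26, 22], [0.259, 0.074]), (167, [40, 23, 16], [0.263, 0.065]), (170, [41, 15, 17], [0.263, 0.056]), (173, [34, 23, 21], [0.263, 0.048]), (176, [79, 29, 16], [0.263, 0.039]), (179, [140, 46, 21], [0.287, 0.023]), (182, [127, 43, 18], [0.285, 0.015]), (185, [110, 100, 92], [0.304, -0.0]), (188, [112, 111, 104], [0.279, -0.0]), (191, [123, 121, 114], [0.254, -0.0])]
[(146, [25, 23, 26], [0.214, 0.131]), (149, [61, 62, 64], [0.223, 0.121]), (152, [27, 25, 24], [0.223, 0.113]), (155, [84, 55, 40], [1.221, -0.152]), (158, [93, 62, 45], [1.208, -0.164]), (161, [101, 77, 50], [1.216, -0.183]), (164, [113, 103, 70], [1.724, -0.342]), (167, [116, 42, 25], [0.302, 0.051]), (170, [135, 43, 19], [0.291, 0.045]), (173, [138, 42, 17], [0.288, 0.037]), (176, [134, 42, 16], [0.282, 0.031]), (179, [137, 84, 19], [0.285, 0.021]), (182, [162, 149, 46], [0.191, 0.043]), (185, [157, 151, 52], [0.182, 0.038]), (188, [138, 133, 45], [0.179, 0.032]), (191, [127, 120, 64], [0.184, 0.022])]
```

View pics/s3.png

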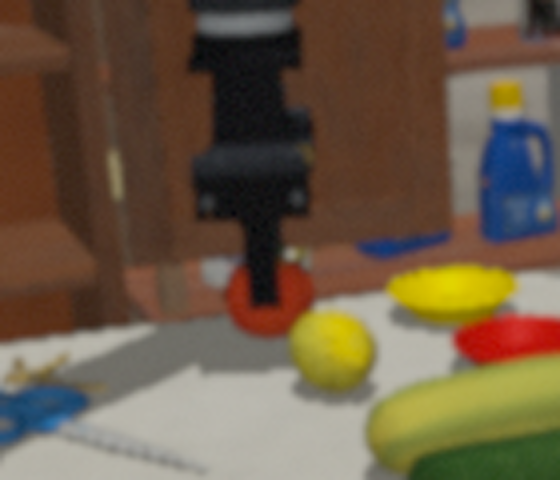

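Now the finger overlaps the tomato (crop tip at 263,303, tomato centre 270,298). The tips are at z ≈ 0.034 for a reported 0.018, so I treat real TCP z as readout + 0.035. Down 12 mm more and grip.

Emit:
step_arm([
  [1,0.006,-0.003,0,0],
  [1,0.012,-0.003,0,0],
  [1,0.012,-0.003,0,0],
  [-1,0.012,-0.003,0,0],
  [-1,0.012,-0.003,0,0],
  [-1,0.012,-0.003,0,0],
  [-1,0.012,-0.003,0,0],
  [-1,0.012,-0.003,0,0],
], newtons=12)

```text
time_s: 5.82
tool_pos: [0.4135, 0.3161, 0.0075]
tool_rot: [-19.9, 90.0, 50.2]
force: [-0.2, -0.3, 1.5]
grip_width: 0.0581
```

```bash
python3 - <<'E'
from h import *
togo(.539,.1665,.055)
E
```

```text
t 5.83 pos [0.4135 0.3161 0.0075] jaw az 70.1 w 0.0581 F [-0.2 -0.3  1.5] togo [-0.0475 -0.169  -0.0979]
```

Emit:
step_arm([
  [-1,0,0,0,0],
  [-1,0,0,0,0],
])

```text
time_s: 6.08
tool_pos: [0.4135, 0.3161, 0.0075]
tool_rot: [-18.0, 90.0, 52.1]
force: [0.4, 0.2, 1.4]
grip_width: 0.0581
```

```bash
python3 - <<'E'
from h import *
togo(.539,.1665,.055)
im,d=read_camera("side"); P=cloud("side",d)
for u in (212,216,220):
  print([ (v,im[v,u].tolist(),P[v,u].round(3).tolist()) for v in range(155,190,3)])
save("s4",cv2.resize(im[130:210,170:290],None,fx=6,fy=6,interpolation=2))
E
```

```text
t 6.08 pos [0.4135 0.3161 0.0075] jaw az 70.1 w 0.0581 F [0.4 0.2 1.4] togo [-0.0475 -0.1689 -0.0979]
[(155, [20, 15, 16], [0.379, 0.233, 0.107]), (158, [29, 23, 22], [0.379, 0.236, 0.099]), (161, [72, 45, 34], [0.655, 1.227, -0.177]), (164, [74, 64, 59], [0.803, 1.766, -0.342]), (167, [90, 38, 21], [0.398, 0.314, 0.052]), (170, [125, 40, 19], [0.393, 0.298, 0.048]), (173, [141, 47, 19], [0.391, 0.292, 0.042]), (176, [141, 44, 23], [0.389, 0.29, 0.033]), (179, [137, 43, 19], [0.389, 0.294, 0.024]), (182, [120, 50, 37], [0.39, 0.3, 0.013]), (185, [110, 107, 100], [0.393, 0.312, 0.0]), (188, [113, 110, 104], [0.385, 0.285, 0.0])]
[(155, [17, 17, 19], [0.389, 0.23, 0.107]), (158, [18, 18, 18], [0.388, 0.232, 0.098]), (161, [15, 15, 18], [0.4, 0.274, 0.079]), (164, [15, 15, 15], [0.399, 0.274, 0.071]), (167, [14, 15, 16], [0.399, 0.276, 0.062]), (170, [14, 14, 19], [0.398, 0.276, 0.053]), (173, [17, 15, 20], [0.398, 0.278, 0.044]), (176, [17, 20, 19], [0.399, 0.283, 0.034]), (179, [109, 36, 19], [0.397, 0.281, 0.026]), (182, [127, 42, 16], [0.4, 0.291, 0.014]), (185, [110, 103, 95], [0.404, 0.308, -0.0]), (188, [111, 111, 104], [0.396, 0.284, -0.001])]
[(155, [17, 19, 21], [0.398, 0.228, 0.106]), (158, [27, 22, 22], [0.398, 0.227, 0.098]), (161, [23, 21, 21], [0.409, 0.268, 0.079]), (164, [32, 24, 18], [0.409, 0.271, 0.07]), (167, [57, 24, 18], [0.41, 0.275, 0.06]), (170, [54, 19, 13], [0.409, 0.273, 0.052]), (173, [51, 21, 16], [0.408, 0.275, 0.043]), (176, [38, 19, 21], [0.409, 0.278, 0.034]), (179, [111, 37, 19], [0.411, 0.289, 0.022]), (182, [122, 45, 22], [0.409, 0.286, 0.014]), (185, [110, 104, 95], [0.413, 0.3, 0.0]), (188, [111, 109, 101], [0.406, 0.279, -0.002])]
```

View pics/s4.png

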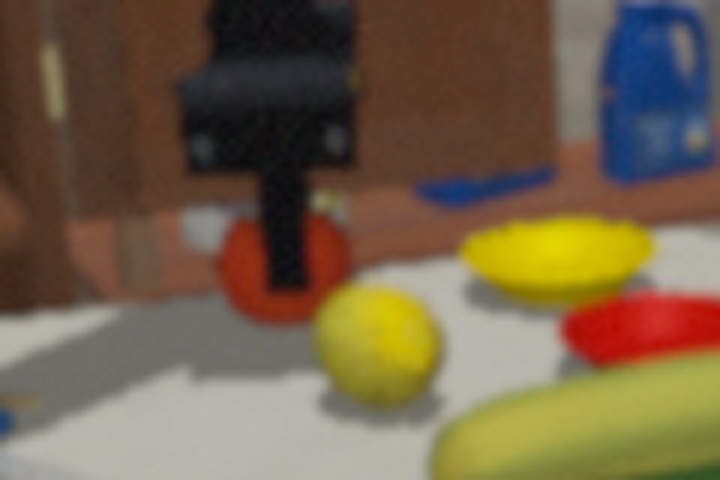

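The grip is sound: the tips straddle the tomato near its equator (crop tip 287,288). I lift and carry it over the red bowl.

Emit:
step_arm([
  [-1,-0.01,0,0,0],
  [-1,-0.035,0,0,0],
  [-1,-0.06,0,0,0],
  [-1,-0.07,-0.015,-0.009,0],
  [-1,-0.07,-0.045,-0.026,0],
  [-1,-0.07,-0.08,-0.046,0],
  [-1,-0.07,-0.115,-0.067,0],
  [-1,-0.07,-0.145,-0.084,0],
  [-1,-0.07,-0.163,-0.094,0],
  [-1,-0.07,-0.169,-0.098,0],
  [-1,-0.07,-0.169,-0.098,0],
])

```text
time_s: 7.5
tool_pos: [0.5388, 0.1656, 0.077]
tool_rot: [132.7, 90.0, -157.3]
force: [-0.3, -0.2, -0.9]
grip_width: 0.0584
```

```bash
cat >> h.py <<'E'
def look(n,u0,u1,v0,v1,col):
    im,d=read_camera("side"); P=cloud("side",d); im=im.astype(int)
    save(n,cv2.resize(im[v0:v1,u0:u1].astype(np.uint8),None,fx=4,fy=4,interpolation=2))
    win=np.zeros(d.shape,bool); win[v0:v1,u0:u1]=1
    o=monitor.get_obs(); t=o["tool_pos"]
    near=win&(np.hypot(P[...,0]-t[0],P[...,1]-t[1])<.08)&(d>0)
    blk=near&(im.max(-1)<50); Q=P[blk]
    fing=Q[(np.hypot(Q[:,0]-t[0],Q[:,1]-t[1])<.06)]
    if len(fing): print("dark low z",np.percentile(fing[:,2],[0,1,3]).round(3))
    obj=near&(P[...,2]>.004)&col(im[...,0],im[...,1],im[...,2]); Q=P[obj]
    if len(Q): print("obj",len(Q),"x",np.percentile(Q[:,0],[2,50,98]).round(3),"y",np.percentile(Q[:,1],[2,50,98]).round(3),"z",np.percentile(Q[:,2],[0,2,98]).round(3))
    return im,P
E
python3 - <<'E'
from h import *
togo(.539,.1665,.0135)
look("s5",190,340,90,240,lambda r,g,b:(r>90)&(g<60)&(b<50))
E
```

```text
t 7.5 pos [0.5388 0.1656 0.077 ] jaw az 70.0 w 0.0584 F [-0.3 -0.2 -0.9] togo [0.0635 0.     0.001 ]
dark low z [0.099 0.103 0.109]
obj 551 x [0.501 0.532 0.581] y [0.133 0.16  0.206] z [0.004 0.005 0.121]
```

View pics/s5.png

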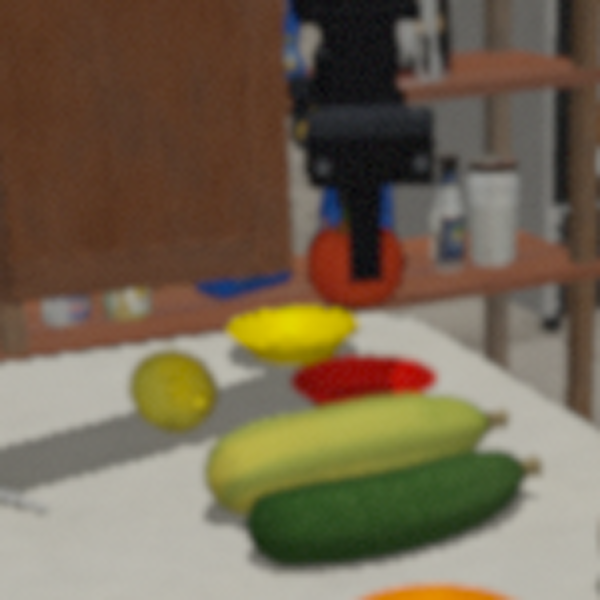

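The tomato hangs at (356,265) in the crop, above the red bowl (365,380). The tip offset from the readout is +0.022, the same as at the pick, so relative heights hold. I shift 3 mm to centre the tomato and lower it.

Emit:
step_arm([
  [-1,0.015,-0.003,0.001,0],
  [-1,0.035,-0.003,0.001,0],
  [-1,0.05,-0.003,0.001,0],
  [-1,0.058,-0.003,0.001,0],
  [-1,0.0615,-0.003,0.001,0],
  [-1,0.0635,-0.003,0.001,0],
  [-1,0.0645,-0.003,0.001,0],
  [-1,0.0645,-0.003,0.001,0],
])

```text
time_s: 8.55
tool_pos: [0.5424, 0.1663, 0.0132]
tool_rot: [-42.8, 90.0, 27.3]
force: [-0.1, -0.5, -0.7]
grip_width: 0.0584
```

```bash
python3 - <<'E'
from h import *
togo(.539,.1665,.0135)
E
```

```text
t 8.55 pos [0.5424 0.1663 0.0132] jaw az 70.1 w 0.0584 F [-0.1 -0.5 -0.7] togo [-0.0003  0.0033 -0.001 ]
```

Emit:
step_arm([
  [-1,0.001,0,0,0],
  [-1,0.001,0,0,0],
])

```text
time_s: 8.8
tool_pos: [0.5425, 0.1663, 0.0125]
tool_rot: [-38.1, 89.9, 32.0]
force: [-1.0, 0.0, 2.6]
grip_width: 0.0584
```

Emit:
step_arm([
  [0.6,0,0,0,0],
  [0.6,0,0,0,0],
  [1,0,0,0,0],
  [1,0,0,0,0],
  [1,0,0,0,0],
  [1,-0.01,0,0,0],
  [1,-0.04,0,0,0],
  [1,-0.08,0,0,0],
  [1,-0.1,0,0,0],
  [1,-0.1,0,0,0],
])

```text
time_s: 10.05
tool_pos: [0.5437, 0.1668, 0.1143]
tool_rot: [-44.5, 89.7, 25.6]
force: [-1.5, 1.0, -0.6]
grip_width: 0.0866
```

```bash
python3 - <<'E'
from h import *
togo(.538,-.315,.11)
im,P=look("s6",190,450,60,300,lambda r,g,b:(r>90)&(g<60)&(b<50))
m=(im[...,0]>150)&(im[...,1]>70)&(im[...,1]<150)&(im[...,2]<60)&(P[...,2]>.004)&(P[...,0]>.48)&(P[...,1]<-.25)
Q=P[m];print(len(Q),np.percentile(Q,[2,50,98],axis=0).round(3))
E
```

```text
t 10.05 pos [0.5437 0.1668 0.1143] jaw az 70.1 w 0.0866 F [-1.5  1.  -0.6] togo [ 0.0033 -0.1588 -0.4549]
dark low z [0.135 0.138 0.143]
obj 427 x [0.498 0.526 0.581] y [0.134 0.146 0.196] z [0.005 0.009 0.058]
763 [[ 0.51  -0.347  0.02 ]
 [ 0.527 -0.334  0.043]
 [ 0.551 -0.306  0.056]]
```

View pics/s6.png

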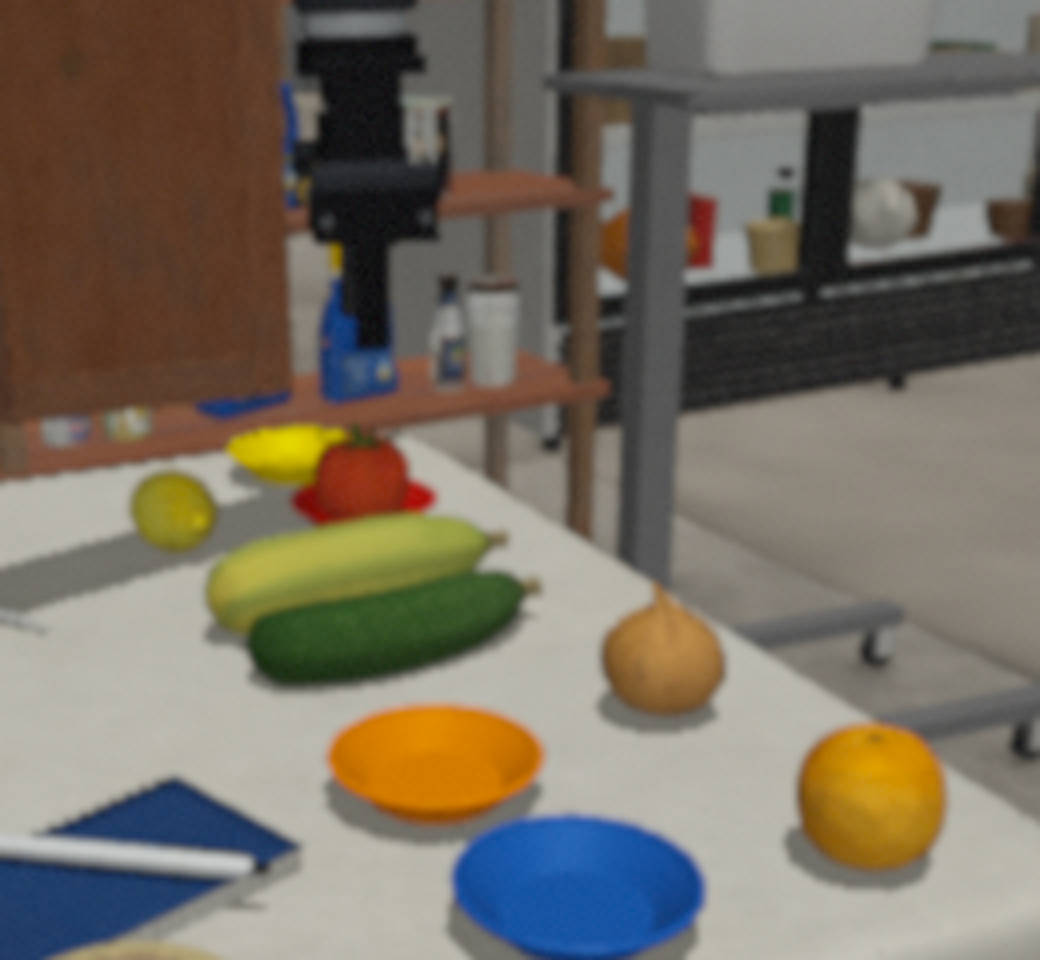

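The tomato stands upright and centred in the red bowl (crop 362,480 against bowl 364,500). Next the orange.

Emit:
step_arm([
  [1,0,-0.005,-0.015,0],
  [1,0,-0.018,-0.05,0],
  [1,0,-0.035,-0.1,0],
  [1,0,-0.052,-0.15,0],
  [1,0,-0.07,-0.2,0],
  [1,0,-0.087,-0.25,0],
  [1,0,-0.105,-0.3,0],
  [1,0,-0.122,-0.35,0],
  [1,0,-0.14,-0.4,0],
  [1,0,-0.152,-0.435,0],
  [1,0,-0.159,-0.454,0],
  [1,0,-0.159,-0.454,0],
])

```text
time_s: 11.6
tool_pos: [0.5343, -0.3176, 0.1106]
tool_rot: [122.9, 89.8, -167.3]
force: [-0.3, 0.2, -0.0]
grip_width: 0.0868
```

```bash
python3 - <<'E'
from h import *
togo(.538,-.315,.0)
im,P=look("s7",320,520,110,300,lambda r,g,b:(r>90)&(g<60)&(b<50))
E
```

```text
t 11.6 pos [ 0.5343 -0.3176  0.1106] jaw az 69.8 w 0.0868 F [-0.3  0.2 -0. ] togo [ 0.1106 -0.0028  0.0039]
dark low z [0.132 0.134 0.138]
```

View pics/s7.png

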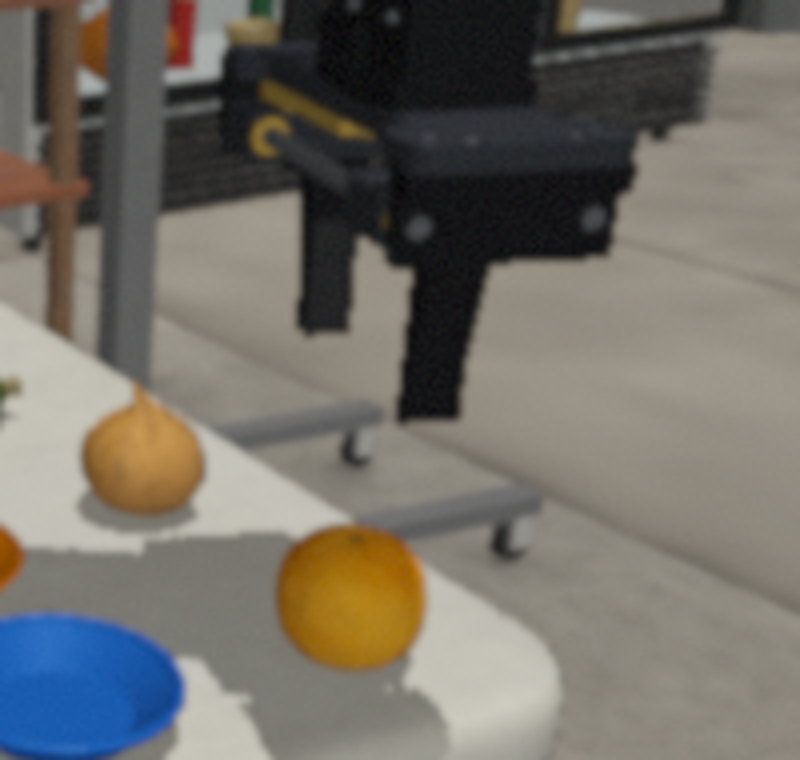

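```bash
python3 - <<'E'
from h import *
im,d=read_camera("side"); P=cloud("side",d)
m=camera_model("side"); r=R.from_euler('xyz',m["attitude"],degrees=True).as_matrix()
def proj(p): q=r.T@(np.array(p)-m["xyz"]); return (m["fx"]*q[0]/q[2]+m["cx"],m["fy"]*q[1]/q[2]+m["cy"])
o=monitor.get_obs()["tool_pos"]
print("tcp+.036",proj([o[0],o[1],o[2]+.036]),"tip",proj([o[0],o[1],o[2]+.02]))
print("orange ctr fit",proj([.538,-.315,.0285]),"seen 407.5,259")
for u,v in((427,205),(431,205),(423,208),(402,186),(397,186)): print(u,v,P[v,u].round(3))
rr=regions_of("side","orange")[0]; M=rr["pixels"]&(d>0); Q=P[M]; print(rr["pixel"],rr["p"])
from scipy.optimize import least_squares
s=least_squares(lambda p:np.sqrt(((Q-[p[0],p[1],.0285])**2/np.array([.03,.03,.0285])**2).sum(1))-1,[.538,-.315],loss="soft_l1",f_scale=.05);print(s.x,s.cost)
E
```

```text
tcp+.036 (np.float64(411.3898461901156), np.float64(191.31069454050999)) tip (np.float64(410.41638172528485), np.float64(200.95785123320618))
orange ctr fit (np.float64(405.89565743288836), np.float64(258.5644325142574)) seen 407.5,259
427 205 [ 0.518 -0.365  0.145]
431 205 [ 0.523 -0.367  0.145]
423 208 [ 0.511 -0.364  0.141]
402 186 [ 0.551 -0.277  0.142]
397 186 [ 0.544 -0.273  0.142]
[410.9, 258.7] 0.67
[ 0.53813096 -0.31763353] 0.5433389719638648
```

The camera puts the fingers at the readout xy and the orange at (0.538,-0.3165). I descend with that small correction and grip.

Emit:
step_arm([
  [1,0.02,-0.003,0.003,0],
  [1,0.05,-0.003,0.003,0],
  [1,0.08,-0.003,0.003,0],
  [1,0.1,-0.003,0.003,0],
  [1,0.11,-0.003,0.003,0],
  [1,0.11,-0.003,0.003,0],
  [-1,0.11,-0.003,0.003,0],
  [-1,0.11,-0.003,0.003,0],
  [-1,0.11,-0.003,0.003,0],
  [-1,0.11,-0.003,0.003,0],
  [-1,0.11,-0.003,0.003,0],
  [-1,0.11,-0.003,0.003,0],
], newtons=12)

```text
time_s: 13.25
tool_pos: [0.541, -0.3134, 0.0024]
tool_rot: [-103.2, 89.9, -33.1]
force: [-0.6, -0.3, 4.6]
grip_width: 0.0574
```

```bash
python3 - <<'E'
from h import *
togo(.406,-.1795,.006)
im,P=look("s8",340,500,150,300,lambda r,g,b:(r>130)&(g<150)&(b<70))
E
```

```text
t 13.25 pos [ 0.541  -0.3134  0.0024] jaw az 70.1 w 0.0574 F [-0.6 -0.3  4.6] togo [-0.0037  0.1726  0.0799]
dark low z [0.025 0.03  0.04 ]
obj 582 x [0.503 0.518 0.536] y [-0.348 -0.324 -0.305] z [0.009 0.011 0.075]
```

View pics/s8.png

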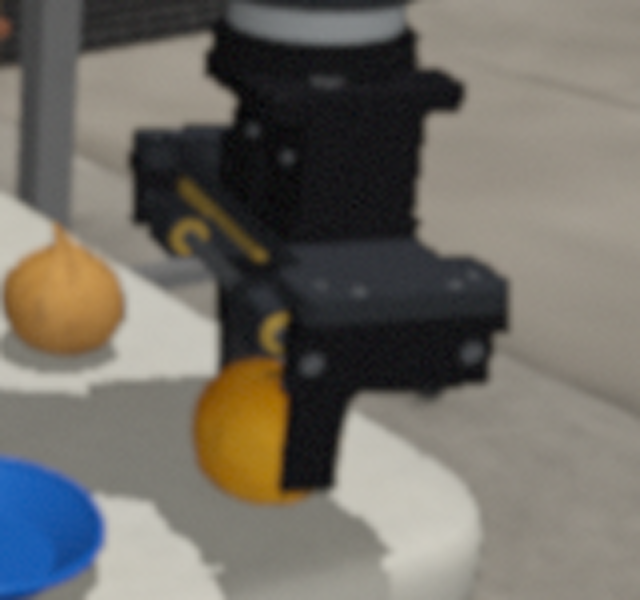

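Emit:
step_arm([
  [-1,-0.01,0,0,0],
  [-1,-0.03,0,0,0],
  [-1,-0.055,0,0,0],
  [-1,-0.065,0.012,0.006,0],
  [-1,-0.065,0.04,0.018,0],
  [-1,-0.065,0.075,0.035,0],
  [-1,-0.065,0.11,0.051,0],
  [-1,-0.065,0.143,0.066,0],
  [-1,-0.065,0.165,0.077,0],
  [-1,-0.065,0.1725,0.08,0],
  [-1,-0.065,0.1725,0.08,0],
])

```text
time_s: 14.68
tool_pos: [0.4065, -0.1793, 0.0677]
tool_rot: [-69.3, 89.9, 0.7]
force: [0.0, 1.0, -1.2]
grip_width: 0.0571
```

```bash
python3 - <<'E'
from h import *
togo(.406,-.1795,.0074)
im,P=look("s9",230,390,120,290,lambda r,g,b:(r>130)&(g<150)&(b<70))
t=monitor.get_obs()["tool_pos"]
m=(im[...,0]>130)&(im[...,1]<150)&(im[...,1]>60)&(im[...,2]<70)&(P[...,2]>.04)&(np.abs(P[...,0]-t[0])<.05)&(np.abs(P[...,1]-t[1])<.05)
Q=P[m]
from scipy.optimize import least_squares
s=least_squares(lambda p:np.sqrt(((Q-p)**2/np.array([.03,.03,.0285])**2).sum(1))-1,[t[0],t[1],.09],loss="soft_l1",f_scale=.05);print(len(Q),s.x,s.cost)
E
```

```text
t 14.68 pos [ 0.4065 -0.1793  0.0677] jaw az 70.1 w 0.0571 F [ 0.   1.  -1.2] togo [ 0.0603  0.0005 -0.0005]
dark low z [0.09  0.093 0.099]
obj 1562 x [0.363 0.402 0.449] y [-0.23  -0.181 -0.139] z [0.004 0.004 0.118]
415 [ 0.40513525 -0.1796354   0.09412461] 0.1786636865441002
```

View pics/s9.png

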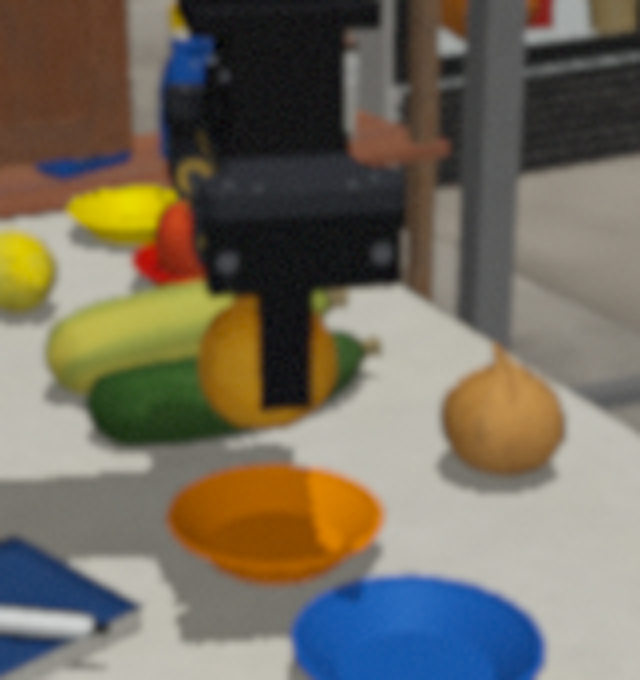

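The orange is held at (0.405,-0.180), over the bowl's centre to a millimetre (crop 270,365 above bowl 275,520), with its underside about 60 mm above the bowl floor. I lower it.

Emit:
step_arm([
  [-1,0.015,0,0,0],
  [-1,0.033,0,0,0],
  [-1,0.048,0,0,0],
  [-1,0.055,0,0,0],
  [-1,0.058,0,0,0],
  [-1,0.059,0,0,0],
  [-1,0.06,0,0,0],
  [-1,0.06,0,0,0],
])

```text
time_s: 15.72
tool_pos: [0.4062, -0.1791, 0.0074]
tool_rot: [-67.7, 89.9, 2.4]
force: [-0.2, 0.4, 1.4]
grip_width: 0.0569
```

Emit:
step_arm([
  [-1,0.0007,0,0,0],
  [-1,0.0007,0,0,0],
])

```text
time_s: 15.98
tool_pos: [0.4063, -0.1791, 0.0072]
tool_rot: [-35.8, 89.9, 34.3]
force: [-2.0, 1.4, 9.3]
grip_width: 0.0571
```

Emit:
step_arm([
  [0.6,0,0,0,0],
  [0.6,0,0,0,0],
  [1,0,0,0,0],
  [1,0,0,0,0],
  [1,0,0,0,0],
  [1,-0.01,0,0,0],
  [1,-0.04,0,0,0],
  [1,-0.08,0,0,0],
  [1,-0.11,0,0,0],
  [1,-0.12,-0.005,0.015,0],
  [1,-0.12,-0.01,0.05,0],
  [1,-0.12,-0.01,0.085,0],
])

```text
time_s: 17.48
tool_pos: [0.4448, -0.1006, 0.1257]
tool_rot: [46.6, 90.0, 116.7]
force: [1.1, 1.2, -0.1]
grip_width: 0.0867
```

```bash
python3 - <<'E'
from h import *
togo(.412,.1885,.12)
look("s10",230,390,120,290,lambda r,g,b:(r>130)&(g<150)&(b<70))
E
```

```text
t 17.48 pos [ 0.4448 -0.1006  0.1257] jaw az 70.1 w 0.0867 F [ 1.1  1.2 -0.1] togo [0.0058 0.1294 0.2606]
dark low z [0.009 0.021 0.041]
obj 49 x [0.385 0.447 0.476] y [-0.175 -0.143 -0.065] z [0.006 0.007 0.021]
```

View pics/s10.png

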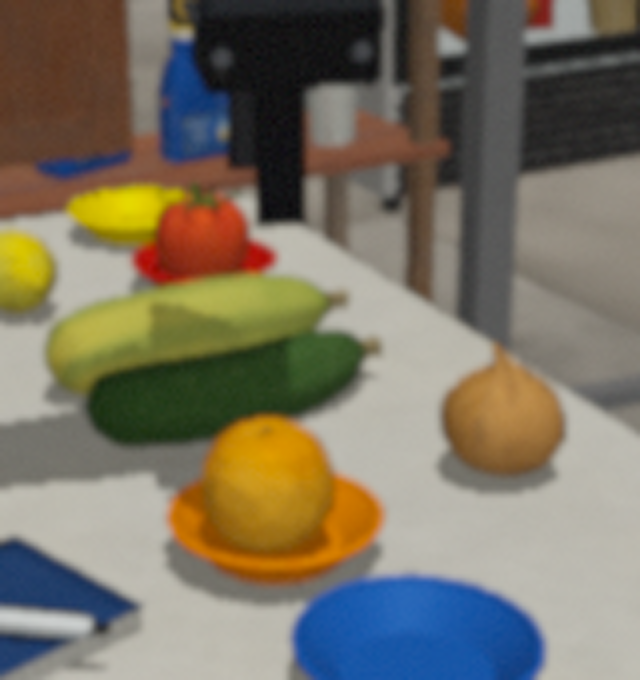

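The orange is settled in its bowl (crop 268,485 against bowl 275,520). Next the lemon, turning the jaws 63° across its width.

Emit:
step_arm([
  [1,0,0.005,0.015,3],
  [1,0,0.018,0.045,9],
  [1,0,0.034,0.078,17],
  [1,0,0.051,0.112,25],
  [1,0,0.068,0.146,33],
  [1,0,0.085,0.18,41],
  [1,0,0.102,0.213,49],
  [1,0,0.118,0.24,56],
  [1,0,0.127,0.256,61],
  [1,0,0.129,0.261,63],
  [1,0,0.129,0.261,63],
])

```text
time_s: 18.9
tool_pos: [0.4111, 0.1878, 0.1253]
tool_rot: [-169.7, 89.9, -162.5]
force: [-0.6, -0.3, -1.1]
grip_width: 0.0869
```

```bash
python3 - <<'E'
from h import *
togo(.412,.1885,.0)
im,P=look("s11",190,350,100,220,lambda r,g,b:(r>130)&(g>100)&(b<80)); d=np.linalg.norm(P,axis=-1)
rr=regions_of("side","lemon"); print([(x["p"],x["pixel"]) for x in rr])
Q=P[rr[0]["pixels"]]
from scipy.optimize import least_squares
h=np.array([.039,.027,.0265]); a=np.radians(97); A=np.array([[np.cos(a),np.sin(a),0],[-np.sin(a),np.cos(a),0],[0,0,1]])
s=least_squares(lambda p:np.linalg.norm(((Q-[p[0],p[1],.0265])@A.T)/h,axis=1)-1,[.412,.188],loss="soft_l1",f_scale=.05);print(s.x,s.cost,len(Q))
E
```

```text
t 18.9 pos [0.4111 0.1878 0.1253] jaw az 7.2 w 0.0869 F [-0.6 -0.3 -1.1] togo [0.1253 0.0006 0.0012]
dark low z [0.146 0.147 0.15 ]
obj 261 x [0.389 0.405 0.429] y [0.147 0.163 0.189] z [0.018 0.02  0.052]
[(0.54, [231.7, 184.7])]
[0.4128303  0.18854902] 2.1362178684924995 386
```

View pics/s11.png

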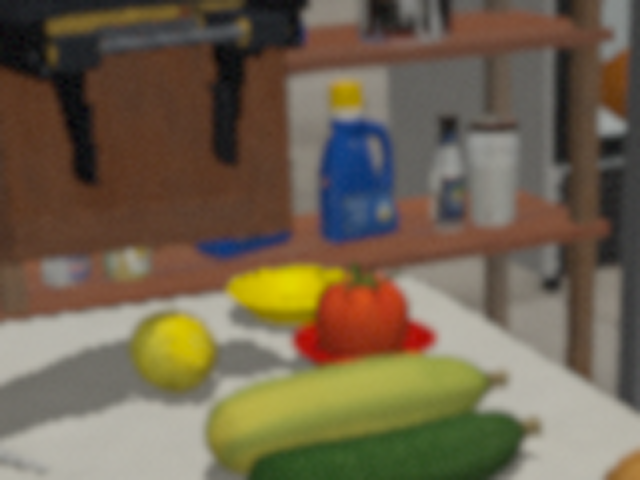

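Emit:
step_arm([
  [1,0.02,0,0.001,0],
  [1,0.055,0,0.001,0],
  [1,0.09,0,0.001,0],
  [1,0.113,0,0.001,0],
  [1,0.124,0,0.001,0],
  [1,0.124,0,0.001,0],
  [-1,0.124,0,0.001,0],
  [-1,0.124,0,0.001,0],
  [-1,0.124,0,0.001,0],
  [-1,0.124,0,0.001,0],
  [-1,0.124,0,0.001,0],
  [-1,0.124,0,0.001,0],
], newtons=12)

```text
time_s: 20.5
tool_pos: [0.4129, 0.187, 0.0024]
tool_rot: [55.0, 90.0, 62.0]
force: [-0.8, 0.0, 4.0]
grip_width: 0.0527
```

```bash
python3 - <<'E'
from h import *
togo(.5455,.2995,.006)
look("s12",190,270,140,220,lambda r,g,b:(r>130)&(g>100)&(b<80))
E
```

```text
t 20.5 pos [0.4129 0.187  0.0024] jaw az 7.1 w 0.0527 F [-0.8  0.   4. ] togo [-0.0036  0.0953  0.1454]
dark low z [0.026 0.031 0.038]
obj 229 x [0.392 0.408 0.442] y [0.148 0.162 0.181] z [0.019 0.02  0.056]
```

View pics/s12.png

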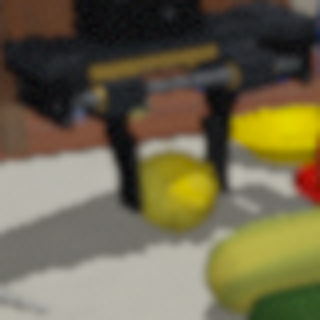

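The lemon is gripped across its width (crop: fingers 130 and 222, lemon 178,190), width 52.7 mm. I lift and carry it to the yellow bowl.

Emit:
step_arm([
  [-1,-0.01,0,0,0],
  [-1,-0.035,0,0,0],
  [-1,-0.06,0,0,0],
  [-1,-0.075,0.005,0.008,0],
  [-1,-0.075,0.02,0.03,0],
  [-1,-0.075,0.042,0.064,0],
  [-1,-0.075,0.063,0.097,0],
  [-1,-0.075,0.082,0.126,0],
  [-1,-0.075,0.092,0.141,0],
  [-1,-0.075,0.095,0.145,0],
  [-1,-0.075,0.095,0.145,0],
])

```text
time_s: 21.92
tool_pos: [0.5447, 0.2989, 0.0767]
tool_rot: [-154.2, 89.9, -147.1]
force: [-0.0, 0.4, -0.3]
grip_width: 0.0528
```

```bash
python3 - <<'E'
from h import *
togo(.5455,.2995,.0074)
im,P=look("s13",190,350,60,220,lambda r,g,b:(r>130)&(g>100)&(b<80))
t=monitor.get_obs()["tool_pos"]
m=(im[...,0]>90)&(im[...,1]>75)&(im[...,2]<.6*im[...,1])&(P[...,2]>.04)&(np.abs(P[...,0]-t[0])<.05)&(np.abs(P[...,1]-t[1])<.06); Q=P[m]
from scipy.optimize import least_squares
h=np.array([.039,.027,.0265]); a=np.radians(97); A=np.array([[np.cos(a),np.sin(a),0],[-np.sin(a),np.cos(a),0],[0,0,1]])
s=least_squares(lambda p:np.linalg.norm(((Q-p)@A.T)/h,axis=1)-1,[t[0],t[1],.1],loss="soft_l1",f_scale=.05);print(s.x,s.cost,len(Q))
E
```

```text
t 21.93 pos [0.5447 0.2989 0.0767] jaw az 7.1 w 0.0528 F [-0.   0.4 -0.3] togo [0.0693 0.0005 0.0009]
dark low z [0.099 0.108 0.121]
obj 416 x [0.506 0.54  0.585] y [0.251 0.281 0.341] z [0.004 0.005 0.125]
[0.54450323 0.30074644 0.10363032] 9.365283013849492 333
```

Emit:
step_arm([
  [-1,0.015,0,0.001,0],
  [-1,0.035,0,0.001,0],
  [-1,0.052,0,0.001,0],
  [-1,0.061,0,0.001,0],
  [-1,0.065,0,0.001,0],
  [-1,0.067,0,0.001,0],
  [-1,0.068,0,0.001,0],
  [-1,0.068,0,0.001,0],
])

```text
time_s: 22.98
tool_pos: [0.5464, 0.2994, 0.0096]
tool_rot: [24.1, 90.0, 31.2]
force: [1.2, -0.3, -1.5]
grip_width: 0.053
```

Emit:
step_arm([
  [-1,0.001,0,0,0],
  [-1,0.0018,0,0,0],
  [-1,0.0018,0,0,0],
])

```text
time_s: 23.35
tool_pos: [0.5462, 0.2992, 0.0076]
tool_rot: [21.2, 90.0, 28.3]
force: [-0.1, -1.3, -0.1]
grip_width: 0.0529
```

Emit:
step_arm([
  [-1,0.0008,0,0,0],
  [-1,0.0008,0,0,0],
])

```text
time_s: 23.6
tool_pos: [0.5462, 0.2992, 0.0074]
tool_rot: [30.0, 90.0, 37.1]
force: [-1.4, -1.1, 5.5]
grip_width: 0.0528
```

Emit:
step_arm([
  [0.6,0,0,0,0],
  [0.6,0,0,0,0],
  [1,0,0,0,0],
  [1,0,0,0,0],
  [1,0,0,0,0],
  [1,-0.01,0,0,0],
  [1,-0.04,0,0,0],
  [1,-0.08,0,0,0],
  [1,-0.11,0,0,0],
  [1,-0.12,0,0,0],
  [1,-0.12,0,0,0],
])

```text
time_s: 24.98
tool_pos: [0.5462, 0.2994, 0.127]
tool_rot: [26.2, 89.9, 33.2]
force: [0.1, 0.5, 0.6]
grip_width: 0.0869
```

```bash
python3 - <<'E'
from h import *
from scipy.optimize import least_squares
togo(.546,-.16,.12)
im,d=read_camera("side");P=cloud("side",d)
r=regions_of("side","lemon"); print([(x["p"],x["pixel"],P[x["pixels"]].mean(0).round(3)) for x in r])
rr=regions_of("side","onion")[0]; Q=P[rr["pixels"]&(d>0)]; Q=Q[(Q[:,2]<.045)&(Q[:,2]>.01)]
s=least_squares(lambda p:np.linalg.norm((Q-[p[0],p[1],.027])/[.0315,.0315,.027+.008],axis=1)-1,[.546,-.16],loss="soft_l1",f_scale=.05);print(rr["p"],rr["pixel"],s.x,s.cost,len(Q))
b=Q[np.abs(Q[:,2]-.027)<.006]
s=least_squares(lambda p:np.hypot(b[:,0]-p[0],b[:,1]-p[1])-.0313,[.546,-.16],loss="soft_l1",f_scale=.002);print("slice",s.x,s.cost,len(b))
E
```

```text
t 24.98 pos [0.5462 0.2994 0.127 ] jaw az 7.1 w 0.0869 F [0.1 0.5 0.6] togo [ 0.0067 -0.4558 -0.0568]
[(0.55, [264.4, 164.2], array([0.539, 0.277, 0.04 ]))]
0.68 [356.4, 225.8] [ 0.54819206 -0.1600095 ] 0.39164354486478 490
slice [ 0.5476823  -0.16075309] 0.00012265862893886176 183
```

Emit:
step_arm([
  [1,0,-0.015,-0.002,0],
  [1,0,-0.05,-0.006,0],
  [1,0,-0.1,-0.012,0],
  [1,0,-0.15,-0.018,0],
  [1,0,-0.2,-0.024,0],
  [1,0,-0.25,-0.03,0],
  [1,0,-0.3,-0.036,0],
  [1,0,-0.35,-0.042,0],
  [1,0,-0.4,-0.048,0],
  [1,0,-0.437,-0.053,0],
  [1,0,-0.4565,-0.055,0],
  [1,0,-0.4565,-0.055,0],
])

```text
time_s: 26.62
tool_pos: [0.5462, -0.1635, 0.126]
tool_rot: [-159.9, 89.9, -153.1]
force: [1.0, -0.0, -0.1]
grip_width: 0.087
```

```bash
python3 - <<'E'
from h import *
togo(.5475,-.161,.001)
im,d=read_camera("side");P=cloud("side",d)
r=regions_of("side","lemon"); print([(x["p"],x["pixel"],np.percentile(P[x["pixels"]],[5,50,95],axis=0).round(3).tolist()) for x in r])
E
```

```text
t 26.62 pos [ 0.5462 -0.1635  0.126 ] jaw az 6.8 w 0.087 F [ 1.  -0.  -0.1] togo [0.125  0.0024 0.0017]
[(0.75, [260.4, 164.0], [[0.521, 0.26, 0.02], [0.537, 0.276, 0.041], [0.559, 0.302, 0.057]])]
```

Emit:
step_arm([
  [1,0.02,0.001,0.001,0],
  [1,0.055,0.001,0.001,0],
  [1,0.09,0.001,0.001,0],
  [1,0.113,0.001,0.001,0],
  [1,0.125,0.001,0.001,0],
  [1,0.125,0.001,0.001,0],
  [-1,0.125,0.001,0.001,0],
  [-1,0.125,0.001,0.001,0],
  [-1,0.125,0.001,0.001,0],
  [-1,0.125,0.001,0.001,0],
  [-1,0.125,0.001,0.001,0],
  [-1,0.125,0.001,0.001,0],
], newtons=12)

```text
time_s: 28.22
tool_pos: [0.5487, -0.1596, 0.0019]
tool_rot: [-9.5, 90.0, -2.4]
force: [-1.5, -0.3, 4.2]
grip_width: 0.0567
```

```bash
python3 - <<'E'
from h import *
togo(.4045,-.299,.08)
im,P=look("x",310,420,130,270,lambda r,g,b:(r>120)&(g>70)&(b<110)&(r>1.25*b))
E
```

```text
t 28.23 pos [ 0.5487 -0.1596  0.0019] jaw az 7.1 w 0.0567 F [-1.5 -0.3  4.2] togo [-0.0781 -0.1206 -0.1602]
dark low z [0.024 0.031 0.042]
obj 533 x [0.505 0.542 0.567] y [-0.192 -0.183 -0.161] z [0.014 0.017 0.12 ]
```

Emit:
step_arm([
  [-1,-0.01,0,0,0],
  [-1,-0.035,0,0,0],
  [-1,-0.06,0,0,0],
  [-1,-0.078,-0.006,-0.008,0],
  [-1,-0.078,-0.024,-0.032,0],
  [-1,-0.078,-0.05,-0.066,0],
  [-1,-0.078,-0.076,-0.101,0],
  [-1,-0.078,-0.1,-0.133,0],
  [-1,-0.078,-0.115,-0.153,0],
  [-1,-0.078,-0.1205,-0.16,0],
  [-1,-0.078,-0.1205,-0.16,0],
])

```text
time_s: 29.65
tool_pos: [0.4046, -0.2988, 0.0796]
tool_rot: [29.6, 90.0, 36.6]
force: [0.4, 0.1, -1.2]
grip_width: 0.0568
```

```bash
python3 - <<'E'
from h import *
from scipy.optimize import least_squares
togo(.4045,-.299,.0069)
im,d=read_camera("side");P=cloud("side",d); t=monitor.get_obs()["tool_pos"]
rr=regions_of("side","onion"); print([(x["p"],x["pixel"]) for x in rr]); Q=P[rr[0]["pixels"]&(d>0)]; print(np.percentile(Q,[3,50,97],axis=0).round(3).tolist())
s=least_squares(lambda p:np.linalg.norm((Q-p)/[.0315,.0315,.034],axis=1)-1,[t[0],t[1],.11],loss="soft_l1",f_scale=.05);print(s.x,s.cost,len(Q))
E
```

```text
t 29.65 pos [ 0.4046 -0.2988  0.0796] jaw az 7.0 w 0.0568 F [ 0.4  0.1 -1.2] togo [ 0.0727 -0.0002 -0.0001]
[(0.74, [340.5, 232.4])]
[[0.382, -0.33, 0.089], [0.4, -0.32, 0.115], [0.428, -0.298, 0.136]]
[ 0.40778915 -0.29851303  0.10086581] 4.100987876553624 1080
```

Emit:
step_arm([
  [-1,0.015,0,-0.001,0],
  [-1,0.035,0,-0.001,0],
  [-1,0.053,0,-0.001,0],
  [-1,0.063,0,-0.001,0],
  [-1,0.068,0,-0.001,0],
  [-1,0.07,0,-0.001,0],
  [-1,0.071,0,-0.001,0],
  [-1,0.071,0,-0.001,0],
])

```text
time_s: 30.75
tool_pos: [0.404, -0.299, 0.0089]
tool_rot: [-22.2, 90.0, -15.2]
force: [-0.1, -0.3, -1.3]
grip_width: 0.0569
```

Emit:
step_arm([
  [-1,0.001,0,0,0],
  [-1,0.001,0,0,0],
])

```text
time_s: 31.0
tool_pos: [0.4037, -0.2989, 0.0076]
tool_rot: [-0.6, 90.0, 6.5]
force: [0.6, 0.0, -1.6]
grip_width: 0.0564
```

Emit:
step_arm([
  [-1,0.001,0,0,0],
  [-1,0.001,0,0,0],
])

```text
time_s: 31.25
tool_pos: [0.4038, -0.2989, 0.0069]
tool_rot: [2.0, 90.0, 9.0]
force: [-1.2, 0.5, 4.1]
grip_width: 0.0568
```

Contact; release and rise.

Emit:
step_arm([
  [0.6,0,0,0,0],
  [0.6,0,0,0,0],
  [1,0,0,0,0],
  [1,0,0,0,0],
  [1,0,0,0,0],
  [1,-0.01,0,0,0],
  [1,-0.04,0,0,0],
  [1,-0.09,0,0,0],
  [1,-0.14,0,0,0],
  [1,-0.18,0,0,0],
  [1,-0.19,0,0,0],
  [1,-0.19,0,0,0],
])

```text
time_s: 32.75
tool_pos: [0.4037, -0.2989, 0.1969]
tool_rot: [-16.9, 89.9, -9.9]
force: [-0.2, 0.1, -0.8]
grip_width: 0.087
```

```bash
python3 - <<'E'
from h import *
togo(.4,-.3,.2)
a,d=read_camera("side"); b,d2=read_camera("top"); P=cloud("top",d2)
for t in "tomato orange lemon onion striped_squash green_squash".split():
    for c in ("top",):
        r=regions_of(c,t)
        if r:
            Q=P[r[0]["pixels"]&(d2>0)]; (x,y),wh,an=cv2.minAreaRect((Q[:,:2]*1000).astype(np.float32)); print(t,round(r[0]["p"],2),round(x),round(y),np.round(wh),round(an),np.percentile(Q[:,2],98).round(3))
save("final",np.hstack([cv2.resize(a[130:300,190:430],(480,340)),cv2.resize(b[160:280,150:425],(320,140)).copy() if 0 else cv2.resize(cv2.copyMakeBorder(b[160:280,150:425],81,81,0,0,0),(320,340))]))
E
```

```text
t 32.75 pos [ 0.4037 -0.2989  0.1969] jaw az 7.1 w 0.087 F [-0.2  0.1 -0.8] togo [-0.0031 -0.0006 -0.0038]
tomato 0.7 538 169 [61. 62.] 61 0.063
orange 0.5 539 166 [96. 96.] 49 0.025
lemon 0.86 544 299 [51. 68.] 32 0.06
onion 0.58 406 -294 [57. 51.] 1 0.065
striped_squash 0.85 475 41 [195.  58.] 3 0.055
green_squash 0.94 465 -40 [177.  52.] 1 0.044
```

View pics/final.png

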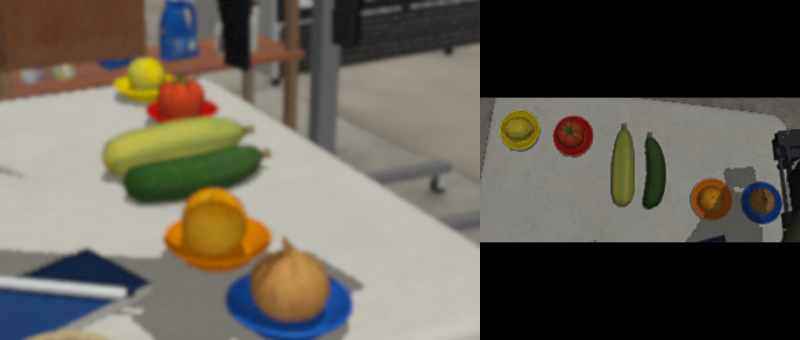

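All four are in their bowls, upright and central: side view tomato (180,98), orange (215,228), onion (290,285), lemon (147,72). The squashes have not moved, so I hand in.

```bash
python3 -c "
from h import *
print(env.sign_off())"
```

```text
the job is handed in; nothing more can be done
None
```

The tomato, orange, lemon and onion were placed in that order in the red, orange, yellow and blue bowls. Each was lowered until it touched the bowl floor and then released. I handed the job in at about 33 s.

**Last checks:**
- The final side and top pictures show all four in their own bowls, the same way up as before. In the top camera the tomato, lemon and onion measured within about 5 mm of their bowl centres.
- Both squashes measured within 2 mm of where they started.
- The gripper was open and about 0.2 m up, touching nothing.

**What disagreed:**
- **Height readout:** the reported tool height was about 35 mm lower than the cameras showed. My first grip on the tomato closed too high, so I opened it, went lower and gripped again before lifting. I set all later heights from camera measurements and contact force.
- **Orange check:** in the last top picture the network reported the red bowl as the orange. I confirmed the orange by eye, and by the fit taken just before it was set down, which had it within about 1 mm of its bowl's centre.

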